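# Fetch the boxed-in climate logger for readout

## Robot

A 6-joint arm with a two-finger parallel gripper is mounted at the origin on the work surface; the furniture and walls round the work are solid. World frame = base frame: x ahead of the robot, y to its left, z up, the work surface at z = 0. Lengths are in mm, angles in degrees, forces in N, time in s.
With the tool pointing down it reaches from about 350 to 1000 mm from the base axis. Payload 7.1 kg.
Tool frame: the origin (TCP) lies midway between the tips of the shut fingers; the grasp point (between the pads) lies behind it (arm.grip_depth is the z of the grasp point in the tool frame, in mm); z points along the fingers, y is the line along which they close (so a half turn about z gives the same grasp; the last joint's range is limited). The gripper opens to 85 mm and grips with 20 to 120 N. Pads are 22 mm wide; open, the fingers measure 114 mm over their backs; the gripper's body (76 mm by 85 mm) begins 54 mm behind the grasp point. The pads swing forward as they close: fully open they stand 13 mm farther back than shut.
Start: joints at [-72.823, 24.242, 93.386, -0, 62.372, -1.089], TCP at [195.91, -593.485, 231.319] pointing down, gripper open.
Joint ranges: [-172.04, 172.04], [-51.8, 120.97], [4.93, 147.93], [-75.15, 255.16], [6.16, 154.13], [-145.62, 145.62]. Speed limits (degrees/s): [136.94, 136.94, 172.46, 180, 180, 180].

## Interface

Orientations are given as a 3x3 rotation matrix whose columns are the frame's x, y, z axes.
In Python, from bench import arm gives the robot as it stands. The module is installed in compiled form; this text tells all that it offers.
- The arm moves only by the shell command python3 -m crank 'ROWS' [OPENING] [FORCE]. ROWS is JSON, a list that holds one entry, the list of rows, each a list of 6 numbers: the shift along the tool's x, y, z in m, then the turn, a rotation vector about the tool's x, y, z in degrees. In form: [[[x, y, z, wx, wy, wz], ...]]. A call has 1 to 5 rows; each row shifts and turns the commanded pose from where the row before left it, along the tool's axes as they then stand; what a row does not reach is not made up. A row lasts 1/12 s, in which the tool goes at most 41.7 mm and 7.16 degrees, less where a joint would pass 70% of its speed; a pose out of reach is approached as far as the arm can. A call with a gripper value outside its range is refused whole. OPENING is the opening, from 0 (shut) to 1 (fully open), set as the call begins (- or left out, the last holds). The fingers move at their own pace and stop on an object; FORCE is the grip in N (left out, the last holds). Time passes only in rows, so rows that do not move let the fingers close. It gives the time, the measured TCP pose, the force, the opening and the grip force at its end, in the units of the state.
- arm.get_obs(): the state, without advancing time (a new reading comes with each control period).
- arm.grab_frame(name): name is "side" or "top" or "wrist"; returns (picture, depth): 420x560x3 uint8, blue, green, red; 420x560 float32, mm along the optical axis (not along the pixel's ray), 0 where there is no reading.
- arm.camera_model(name): a dict with "K" (3x3 intrinsics, pixels), "distortion" ([k1, k2, p1, p2, k3] as OpenCV has them; the pictures are not rectified), "rvec" (rotation vector, rad) and "tvec" (3), from world to camera coordinates, as OpenCV has them. Camera axes: x right, y down, z forward; pixel columns grow to the right and rows downward; lengths in mm; the calibration is good to about 2 mm. A picture is of the moment at which its call begins: read the wrist's pose just before it. camera_model takes no time and is no camera call; for the wrist camera it gives the pose at the moment of the call.
- arm.finish_job(): hands the job in; it is judged then, once.
The state is a dict: "clock": time; "q": joint angles; "joint_velocities": joint speeds; "effort": joint torques, N m; "ee_pos": TCP position; "orientation": TCP orientation; "force": force on the tool from outside, world axes, zero at the start; "ft_torque": the same for the moment, N m; "width": opening from 0.0 (shut) to 1.0 (fully open); "gripper_force": force on a finger pad.
Only numpy, scipy, OpenCV 4.12 (cv2) and the standard library are available. Lean on these libraries where they do the work, as an engineer would, in place of code of your own. Each camera call takes 0.05 s, during which the arm holds its last target. There are 200 camera calls.

## Task

The climate logger lies at the back of the grey bottle tray, shut in by a glue bottle, an orange dropper bottle and a black pot. First stand those three aside on the cork mat, then lay the logger flat in the readout dock inside its four corner lips, and only then stand each of the three back upright on the very spot in the tray where it stood, to within a centimetre. Leave the two batteries in the tray where they lie and tip none of the vessels over.

Things in the scene. Friction and masses are not known exactly. Their poses are not given: they have to be found in the camera images.
- tray: Fixed grey tray, 180 (x) by 170 (y) mm. Origin: centre of underside. Floor 4 mm above the desk; rim 4 mm thick and 10 mm high on its +x (back) and both y edges, -x edge (to the robot) open. Three pale flat spots 49 mm across in a row at x = -45, y = -50, 0, +50 mm; the three vessels stand on them in changing order, each within 4 mm of a spot's centre.
- side_mat: Fixed cork mat, 210 (its x) by 115 (its y) by 3 mm, empty at the start: the side area for the three vessels. Origin: centre of its underside, z up; its top is 3 mm above the desk. A vessel is aside when it stands here with its whole base on the cork.
- dock: Fixed black dock with blue window, 90 (x) by 110 (y) mm. Origin: centre of underside. Floor 4 mm above desk. Four white corner lips rise 4 mm above the floor, with 78 (x) by 98 (y) mm between them: the logger's long side goes along y, either way round, 10 mm spare all round. Sides open between lips (each 17 mm long); an 8 mm high, 26 mm wide stub outside the +x side, x = 45 to 57 mm.
- logger: Pale grey climate logger with small display, loose flat box 78 (its x) by 58 (its y) by 24 mm, 0.09 kg. Origin: centre of underside, z up. At the start it lies in the tray, long side along the tray's y, centre 14 mm behind the tray's centre (+x), 6 to 14 mm from the row of vessels. Take it across its 58 mm sides.
- glue_bottle: White glue bottle with a red pointed cap, loose, round: body 38 mm across up to 84 mm high, cap 24 mm across up to 105 mm in all, about 0.085 kg. Origin: centre of its underside, z up.
- dropper_bottle: Orange dropper bottle with a black cap, loose, round: body 34 mm across up to 70 mm high, cap 20 mm across up to 88 mm in all, about 0.075 kg. Origin: centre of its underside, z up.
- black_pot: Black round pot with a black lid, loose: body 42 mm across up to 40 mm high, lid (fixed to it) 45 mm across up to 53 mm, about 0.09 kg. Origin: centre of its underside, z up.
- cell_orange: Orange AA battery, 14 by 50 by 14 mm, loose, lying along the tray's x beside the +y end of the logger (centre 64 mm to +y, 35 mm behind the tray's centre). A bystander: leave it alone. Origin: centre of its underside.
- cell_black: Black AA battery, 14 by 50 by 14 mm, loose, lying along the tray's x beside the -y end of the logger (centre 64 mm to -y, 35 mm behind the tray's centre). A bystander: leave it alone. Origin: centre of its underside.
Mind the look-alikes: they are no part of the job. Leave any purple look-alike of the glue_bottle alone.

How it is judged (in metres and radians):
On the way, in this order (a step that is already met when the one before it is completed fails the run):
1. the glue bottle, the dropper bottle and the black pot all stand upright on the cork mat while the logger still lies in the tray (x of glue_bottle in the frame of side_mat between -0.095 and 0.095 m and y of glue_bottle in the frame of side_mat between -0.05 and 0.05 m and z of each of glue_bottle, dropper_bottle, black_pot in the frame of side_mat below 0.007 m and angle between each of glue_bottle, dropper_bottle, black_pot's own z axis and vertical below 0.12 rad and linear speed of each of glue_bottle, dropper_bottle, black_pot below 0.03 m/s and x of dropper_bottle in the frame of side_mat between -0.095 and 0.095 m and y of dropper_bottle in the frame of side_mat between -0.05 and 0.05 m and x of black_pot in the frame of side_mat between -0.095 and 0.095 m and y of black_pot in the frame of side_mat between -0.05 and 0.05 m and horizontal distance between logger and tray below 0.06 m and z of logger in the frame of tray below 0.012 m), for 0.2 s.
2. the logger lies flat in the readout dock inside its corner lips while the three vessels still stand on the cork mat (x of logger in the frame of dock between -0.012 and 0.012 m and y of logger in the frame of dock between -0.012 and 0.012 m and z of logger in the frame of dock between 0.001 and 0.007 m and angle between the x axis of logger and the y axis of dock, either way round below 0.3 rad and angle between logger's own z axis and vertical below 0.05 rad and linear speed of each of logger, glue_bottle, dropper_bottle, black_pot below 0.03 m/s and x of glue_bottle in the frame of side_mat between -0.095 and 0.095 m and y of glue_bottle in the frame of side_mat between -0.05 and 0.05 m and z of each of glue_bottle, dropper_bottle, black_pot in the frame of side_mat below 0.007 m and angle between each of glue_bottle, dropper_bottle, black_pot's own z axis and vertical below 0.12 rad and x of dropper_bottle in the frame of side_mat between -0.095 and 0.095 m and y of dropper_bottle in the frame of side_mat between -0.05 and 0.05 m and x of black_pot in the frame of side_mat between -0.095 and 0.095 m and y of black_pot in the frame of side_mat between -0.05 and 0.05 m), for 0.2 s.
At the end, for the whole second after the job is handed in: The logger rests flat on the dock floor, within 12 mm of centre along each dock axis, long side within 0.3 rad of the dock's y, either way round; glue bottle, dropper bottle and pot each stand upright (0.12 rad) and at rest within 13 mm of where each stood at the start; all released (x of logger in the frame of dock between -0.012 and 0.012 m and y of logger in the frame of dock between -0.012 and 0.012 m and z of logger in the frame of dock between 0.001 and 0.007 m and angle between the x axis of logger and the y axis of dock, either way round below 0.3 rad and angle between logger's own z axis and vertical below 0.05 rad and linear speed of each of logger, glue_bottle, dropper_bottle, black_pot below 0.03 m/s and distance of each of glue_bottle, dropper_bottle, black_pot from where it was at the start of the episode below 0.013 m and angle between each of glue_bottle, dropper_bottle, black_pot's own z axis and vertical below 0.12 rad); the robot touches nothing.
It fails at once if a battery in the tray is shifted by more than 15 mm (distance of any of cell_orange, cell_black from where it was at the start of the episode above 0.015 m).
It fails at once if a bottle or the pot is tipped over (angle between any of glue_bottle, dropper_bottle, black_pot's own z axis and vertical above 0.7 rad).
It also fails if it takes over 128 s, if anything falls off the work surface, if the arm or the gripper's body presses on something with over 40 N, if the wrist force passes 120 N, or if a joint passes its speed limit or range.

## Working session

There is one attempt and no reset: what is moved stays moved. The work goes in short steps, Python scripts to look and compute and a shell command to move; the robot and the scene stay as the last step left them, time stands still between calls to the robot, and variables do not carry over. Pictures are saved under pics/ and viewed, at most 14 in all, crops included, and the job is handed in when it is done.

```bash
mkdir -p pics
cat > h.py <<'E'
import numpy as np, cv2
from bench import arm
def grab(n):
    m=arm.camera_model(n); im,d=arm.grab_frame(n); return m,im,d
def world(m,uv,z):
    """uv Nx2 or depth arr -> world with depth along optical axis"""
    R=cv2.Rodrigues(np.array(m['rvec'],float))[0]; t=np.array(m['tvec'],float).ravel()
    p=cv2.undistortPoints(np.array(uv,np.float64).reshape(-1,1,2),np.array(m['K'],float),np.array(m['distortion'],float)).reshape(-1,2)
    c=np.c_[p,np.ones(len(p))]*np.array(z,float).reshape(-1,1)
    return (c-t)@R
def cloud(m,d):
    v,u=np.mgrid[0:d.shape[0],0:d.shape[1]]
    return world(m,np.c_[u.ravel(),v.ravel()],d.ravel()).reshape(*d.shape,3)
E
python3 - <<'E'
from h import *
o=arm.get_obs();print({k:np.round(v,3).tolist() for k,v in o.items()},arm.grip_depth)
for n in('side','top'):
    m,im,d=grab(n);cv2.imwrite(f'pics/{n}0.png',im);np.savez(f'{n}0.npz',im=im,d=d,P=cloud(m,d))
    print(n,np.round(world(m,[[280,210]],[d[210,280]]),0),m['K'])
E
```

```text
{'clock': 0.0, 'q': [-72.824, 24.287, 93.433, 0.002, 62.372, -1.088], 'joint_velocities': [-0.061, 0.059, 0.01, 0.032, -0.115, -0.04], 'effort': [0.001, -55.738, -28.175, -0.0, 0.007, -0.0], 'ee_pos': [195.746, -592.964, 230.51], 'orientation': [[0.95, 0.313, -0.0], [0.313, -0.95, 0.002], [0.0, -0.002, -1.0]], 'force': [-0.025, -0.007, 0.29], 'ft_torque': [-0.008, -0.04, -0.022], 'gripper_force': 0.0, 'width': 1.0} -18.700000000000003
side [[525. -78.  56.]] [[434.73925814   0.         282.82311788]
 [  0.         434.73925814 213.60533475]
 [  0.           0.           1.        ]]
top [[533. -97.  17.]] [[529.44298998   0.         271.87847613]
 [  0.         529.44298998 214.83125678]
 [  0.           0.           1.        ]]
```

View pics/top0.png

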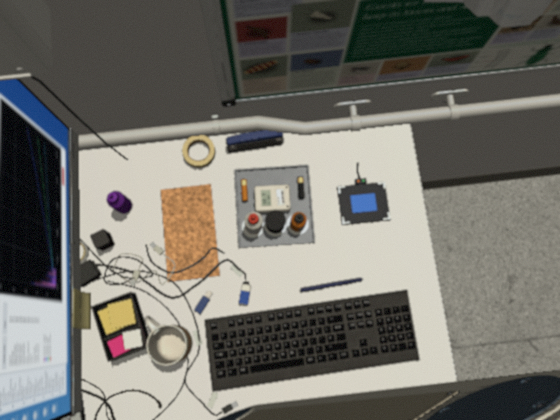

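View pics/side0.png

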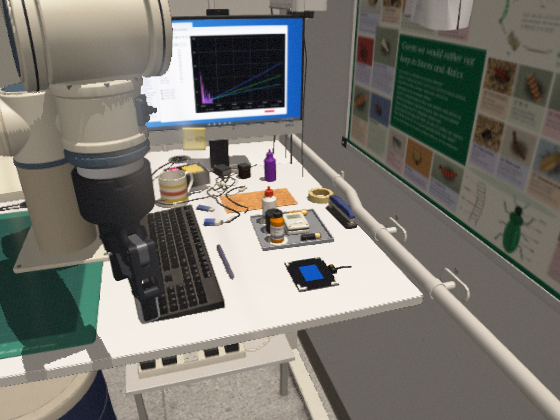

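Top view: the glue bottle (red cap) is at (253,220), the black pot at (276,222) and the dropper (orange) at (298,221). The logger is at (272,197), the cork mat around (190,232) and the dock at (363,203). The purple bottle at (119,201) is the look-alike, so I leave it. The glue bottle I want is the white one with the red cap in the tray.

Run:
```python
from h import *
z=np.load('top0.npz');im,d,P=z['im'],z['d'],z['P']
hsv=cv2.cvtColor(im,cv2.COLOR_BGR2HSV)
def W(u,v):return np.round(P[v,u],0)
for n,(u,v) in dict(desk=(330,255),tray=(240,200),cork=(190,220),dock=(363,203),logger=(280,200),glue=(253,218),pot=(276,222),drop=(298,221)).items():print(n,W(u,v))
X,Y,Z=P[...,0],P[...,1],P[...,2]
def rect(mask,name):
    pts=P[mask][:,:2].astype(np.float32);print(name,len(pts),np.round(cv2.minAreaRect(pts),1) if 0 else cv2.minAreaRect(pts), 'zmed',np.median(P[mask][:,2]))
def roi(u0,u1,v0,v1):
    r=np.zeros(d.shape,bool);r[v0:v1,u0:u1]=1;return r
H,S,V=[hsv[...,i] for i in range(3)]
rect(roi(155,225,178,285)&(H>5)&(H<20)&(S>100)&(V>90),'cork')
b=V<90
m=(roi(335,395,180,228)&(b|((H>100)&(H<125)&(S>150)))).astype(np.uint8)
m=cv2.morphologyEx(m,cv2.MORPH_OPEN,np.ones((5,5)));rect(m>0,'dock')
r=roi(230,318,160,250)
rect(r&(V<160)&(Z<25),'tray')
m=(roi(245,300,180,215)&(Z>22)&(Z<36)&(Y>-150));rect(m,'logger')
# tops
for n,(a,bb,lo) in dict(glue=(240,264,85),pot=(264,288,44),drop=(287,312,72)).items():
    m=roi(a,bb,200,245)&(Z>lo);q=P[m];print(n,m.sum(),q.mean(0).round(1),q.min(0).round(),q.max(0).round())
c=im[150:290,150:400];cv2.imwrite('pics/top0c.png',cv2.resize(c,None,fx=3.2,fy=3.2,interpolation=cv2.INTER_CUBIC))
```

```text
desk [ 422. -195.    1.]
tray [570. -11.   0.]
cork [537. 105.   2.]
dock [ 529. -284.    6.]
logger [552. -99.  30.]
glue [503. -37. 103.]
pot [499. -84.  58.]
drop [ 491. -129.   81.]
cork 4427 ((437.63592529296875, 84.32595825195312), (380.8148193359375, 162.18463134765625), 17.792285919189453) zmed 2.5295667219895677
dock 1419 ((445.8273620605469, -174.3667449951172), (110.72625732421875, 396.31939697265625), 37.57341384887695) zmed 3.091751082231431
tray 3903 ((547.7098999023438, -84.53388214111328), (171.01649475097656, 180.541259765625), 87.02281951904297) zmed 3.776577051347112
logger 877 ((562.73291015625, -71.50797271728516), (97.47262573242188, 58.55376052856445), 86.12030029296875) zmed 27.12237492633094
glue 99 [502.5 -36.1 106.7] [281. -51.  87.] [ 517.  -25. 1161.]
pot 354 [501.6 -80.9  68. ] [ 281. -104.   45.] [ 527.  -51. 1161.]
drop 81 [ 482.1 -125.   161. ] [ 281. -140.   73.] [ 508.  -51. 1161.]
```

View pics/top0c.png

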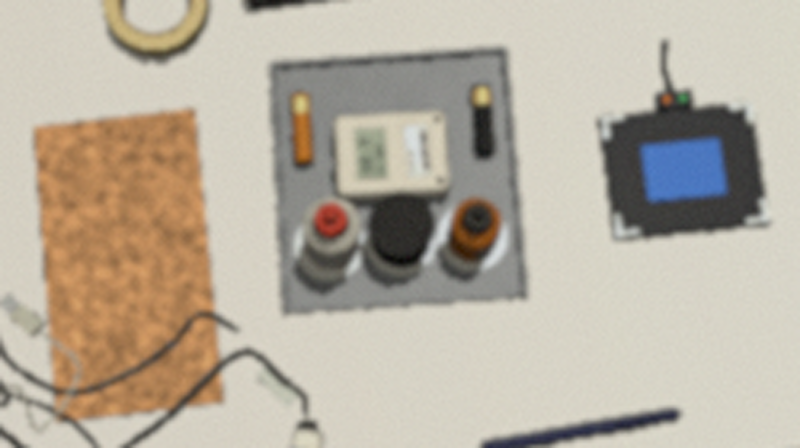

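Crop: the cork's lower third is crossed by cables, so I use its upper part. In crop pixels, the glue cap is at (331,219), the pot lid at (401,228) and the dropper cap at (477,216). The logger spans (337..446, 112..197). The red-capped white bottle fits the glue bottle, and the purple one is not in the tray.

```bash
cat >> h.py <<'E'
def plane(m,uv,z):
    a=world(m,uv,np.full(len(uv),0.)); b=world(m,uv,np.full(len(uv),1000.))
    z=np.broadcast_to(z,len(uv)); s=((z-a[:,2])/(b[:,2]-a[:,2]))[:,None]; return a+s*(b-a)
E
python3 - <<'E'
from h import *
m=arm.camera_model('top')
def c(l,z):return plane(m,np.array(l)/3.2+150,z)
def q(n,l,z):
    p=c(l,z)[:,:2];ce=p.mean(0);ex=(p[0]+p[1]-p[2]-p[3]);print(n,ce.round(1),'yaw of up-dir',np.degrees(np.arctan2(ex[1],ex[0])).round(1),'len',(np.linalg.norm(ex)/2).round(1),'wid',(np.linalg.norm(p[0]+p[3]-p[1]-p[2])/2).round(1))
q('cork',[(36,127),(193,110),(221,402),(60,418)],3)
q('tray',[(272,65),(505,50),(525,296),(284,313)],[14,14,8,8])
q('dock',[(599,118),(750,105),(766,226),(614,240)],6)
q('logger',[(337,116),(444,112),(447,196),(340,197)],28)
for n,u,v,z in(('glue',331,219,109),('pot',401,228,57),('drop',477,216,92),('cellO',303,130,15),('cellB',482,122,15)):print(n,c([(u,v)],z).round(1))
E
```

```text
cork [509.9 107.5] yaw of up-dir 0.2 len 206.9 wid 110.5
tray [544.4 -84.7] yaw of up-dir -3.1 len 175.5 wid 165.4
dock [ 527.7 -284. ] yaw of up-dir -1.6 len 87.7 wid 106.7
logger [558.  -83.1] yaw of up-dir -4.7 len 58.5 wid 73.7
glue [[501.2 -37.5 109. ]]
pot [[500.6 -82.4  57. ]]
drop [[ 495.8 -131.    92. ]]
cellO [[586.3 -23.8  15. ]]
cellB [[ 577.4 -148.7   15. ]]
```

```bash
R='[0.03,-0.026,0,0,0,0]'
python3 -m crank '[[[0.03,-0.026,0,0,0,0],[0.03,-0.026,0,0,0,0],[0.03,-0.026,0,0,0,0],[0.03,-0.026,0,0,0,0],[0.03,-0.026,0,0,0,0]]]' 1 40
python3 -m crank '[[[0.03,-0.026,0,0,0,0],[0.03,-0.026,0,0,0,0],[0.03,-0.026,0,0,0,0],[0.03,-0.026,0,0,0,0],[0.03,-0.026,0,0,0,0]]]'
python3 -m crank '[[[0.03,-0.026,0,0,0,0],[0.03,-0.026,0,0,0,0],[0.03,-0.026,0,0,0,0],[0.03,-0.026,0,0,0,0],[0.03,-0.026,0,0,0,0]]]'
python3 -m crank '[[[0,0,0,0,0,-7],[0,0,0,0,0,-7],[0,0,0,0,0,-7],[0,0,0,0,0,-7],[0,0,0,0,0,-7]]]'
python3 -m crank '[[[0,0,0,0,0,-7],[0,0,0,0,0,-7],[0,0,0,0,0,-7],[0,0,0,0,0,-7],[0,0,0,0,0,-7]]]'
python3 - <<'E'
from h import *
o=arm.get_obs();print(o['q'],o['ee_pos'])
m,im,d=grab('wrist');cv2.imwrite('pics/w1.png',im);np.savez('w1.npz',im=im,d=d,P=cloud(m,d))
E
```

```text
clock: 0.52
ee_pos: [297.9, -421.2, 231.0]
orientation: [[0.95, 0.313, -0.0], [0.313, -0.95, 0.001], [-0.0, -0.001, -1.0]]
force: [1.3, 0.1, 0.4]
width: 0.999
gripper_force: 0.0
clock: 0.93
ee_pos: [399.7, -250.7, 231.2]
orientation: [[0.95, 0.313, -0.0], [0.313, -0.95, 0.0], [-0.0, -0.0, -1.0]]
force: [0.9, 0.1, -0.0]
width: 1.001
gripper_force: 0.0
clock: 1.35
ee_pos: [501.5, -80.1, 231.2]
orientation: [[0.95, 0.314, -0.0], [0.314, -0.95, -0.0], [-0.0, -0.0, -1.0]]
force: [0.9, -0.1, -0.6]
width: 0.998
gripper_force: 0.0
clock: 1.77
ee_pos: [500.8, -81.8, 231.0]
orientation: [[0.593, 0.805, -0.001], [0.805, -0.593, 0.0], [-0.0, -0.001, -1.0]]
force: [0.4, -0.5, 0.2]
width: 0.998
gripper_force: 0.0
clock: 2.18
ee_pos: [500.7, -82.0, 231.0]
orientation: [[0.024, 1.0, -0.001], [1.0, -0.024, 0.0], [0.0, -0.001, -1.0]]
force: [0.2, -0.4, -0.4]
width: 0.999
gripper_force: 0.0
[-1.06483462e+01  1.44017807e+01  1.08085088e+02  2.28887817e-03
  5.75580742e+01 -9.26238318e+00] [500.67905028 -82.01803896 230.98969441]
```

View pics/w1.png

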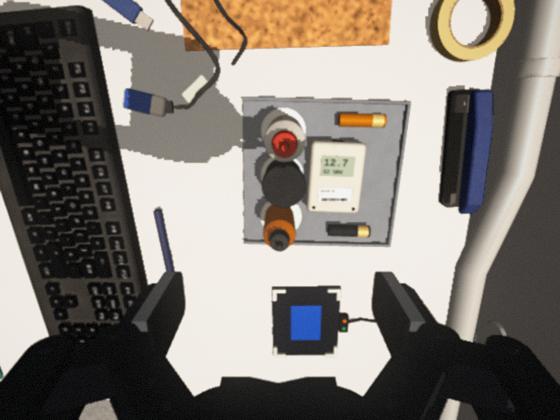

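Wrist view: glue cap at (285,143), pot lid (285,183), dropper cap (279,240), logger spans (310..366,142..212), dock around (306,320), tray corners (243,97),(410,102),(391,246),(243,244).

```bash
cat > loc.py <<'E'
from h import *
def circ(P,z0,z1,box):
    X,Y,Z=P[...,0],P[...,1],P[...,2];m=(Z>z0)&(Z<z1)&(X>box[0])&(X<box[1])&(Y>box[2])&(Y<box[3])
    q=P[m][:,:2].astype(np.float32)
    lo,hi=np.percentile(q,2,axis=0),np.percentile(q,98,axis=0);return len(q),((lo+hi)/2).round(1),(hi-lo).round(1),np.median(P[m][:,2]).round(1)
E
python3 - <<'E'
from loc import *
z=np.load('w1.npz');P=z['P'];m=arm.camera_model('wrist')
print('glue',circ(P,98,116,(480,520,-60,-15)));print('glue body',circ(P,50,90,(470,530,-70,-5)))
print('pot',circ(P,52,62,(470,530,-110,-58)))
print('drop',circ(P,82,98,(470,520,-150,-105)));print('dropbody',circ(P,40,76,(470,530,-160,-107)))
print('logger',circ(P,24,34,(522,610,-130,-40)))
def pl(n,uv,z):p=plane(m,uv,z);print(n,p[:,:2].round(1).tolist(),p.mean(0)[:2].round(1))
pl('caps',[(285,144)],109);pl('pot',[(284,184)],57);pl('drop',[(280,241)],92)
pl('logger',[(313,141),(366,143),(360,213),(309,210)],28)
pl('dock',[(272,287),(340,287),(340,355),(273,355)],8)
pl('tray',[(243,97),(410,102),(391,246),(243,244)],[6,14,14,6])
pl('cork',[(185,50),(390,44)],3)
pl('cells',[(362,121),(349,231)],15)
E
```

```text
glue (80, array([507.6, -37.6], dtype=float32), array([6.7, 7.3], dtype=float32), np.float64(106.3))
glue body (1150, array([508. , -44.1], dtype=float32), array([34.3, 50.5], dtype=float32), np.float64(74.7))
pot (1534, array([506.6, -83.5], dtype=float32), array([40. , 40.1], dtype=float32), np.float64(55.8))
drop (111, array([ 500.9, -132.5], dtype=float32), array([12.2, 12.7], dtype=float32), np.float64(83.0))
dropbody (689, array([ 501.2, -129.3], dtype=float32), array([31.3, 25.8], dtype=float32), np.float64(63.5))
logger (3640, array([562.5, -83.3], dtype=float32), array([54.5, 73.7], dtype=float32), np.float64(27.5))
caps [[507.1, -35.4]] [507.1 -35.4]
pot [[506.6, -81.3]] [506.6 -81.3]
drop [[501.8, -127.2]] [ 501.8 -127.2]
logger [[537.6, -43.2], [592.8, -46.1], [591.3, -123.2], [534.4, -118.8]] [564.  -82.9]
dock [[490.5, -228.6], [577.2, -230.0], [582.1, -338.3], [489.4, -336.7]] [ 534.8 -283.4]
tray [[464.8, 1.5], [639.7, -6.2], [634.9, -170.8], [456.3, -168.9]] [548.9 -86.1]
cork [[407.1, 48.6], [617.4, 50.8]] [512.2  49.7]
cells [[590.4, -24.7], [583.1, -150.1]] [586.8 -87.4]
```

```bash
python3 -m crank '[[[0.022,0.001,0,0,0,0],[0.0225,0.001,0,0,0,0],[0,0,0.036,0,0,0],[0,0,0.04,0,0,0],[0,0,0.04,0,0,0]]]' 1 30
python3 -m crank '[[[0,0,0.035,0,0,0],[0,0,0.02,0,0,0],[0,0,0.015,0,0,0],[0,0,0,0,0,0],[0,0,0,0,0,0]]]'
python3 - <<'E'
from h import *
m,im,d=grab('side');cv2.imwrite('pics/s2.png',cv2.resize(im[130:290,180:380],None,fx=4,fy=3.6*1.04,interpolation=cv2.INTER_CUBIC))
E
```

```text
clock: 2.65
ee_pos: [505.1, -37.3, 114.9]
orientation: [[0.032, 0.999, 0.003], [0.999, -0.032, -0.0], [-0.0, 0.003, -1.0]]
force: [0.3, 0.4, 0.0]
width: 1.0
gripper_force: 0.0
clock: 3.07
ee_pos: [503.7, -37.6, 44.7]
orientation: [[0.032, 0.999, -0.002], [0.999, -0.032, 0.0], [0.0, -0.002, -1.0]]
force: [0.8, 0.1, -0.1]
width: 1.004
gripper_force: 0.0
```

View pics/s2.png

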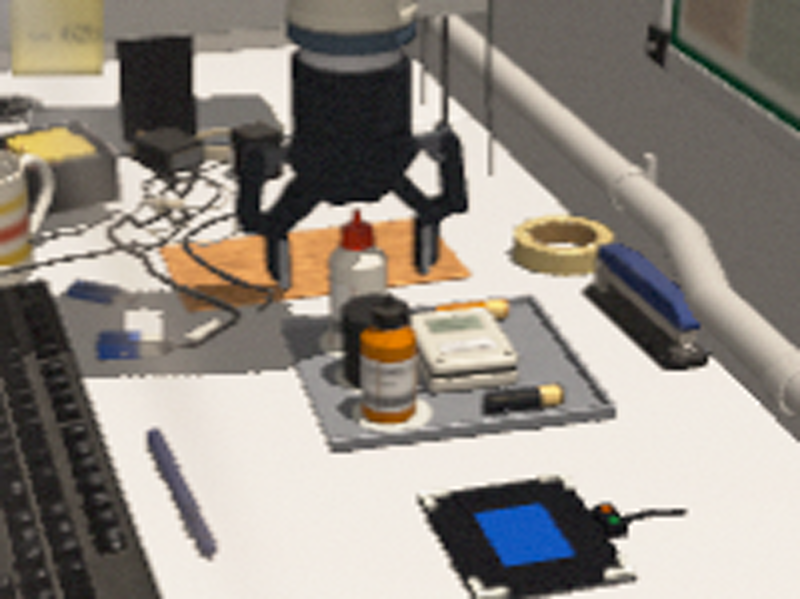

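Side view: the glue bottle (357,270) stands midway between the fingers (inner faces at about 290 and 417), and the cap is clear of the gripper body. I close now.

```bash
python3 -m crank '[[[0,0,0,0,0,0],[0,0,0,0,0,0],[0,0,0,0,0,0],[0,0,0,0,0,0],[0,0,0,0,0,0]]]' 0 30
python3 -m crank '[[[0,0,0,0,0,0],[0,0,0,0,0,0],[0,0,0,0,0,0],[0,0,0,0,0,0],[0,0,0,0,0,0]]]'
python3 -m crank '[[[0,0,-0.005,0,0,0],[0,0,-0.015,0,0,0],[0,0,-0.02,0,0,0],[0,0,0,0,0,0],[0,0,0,0,0,0]]]'
```

```text
clock: 3.53
ee_pos: [505.1, -37.7, 46.2]
orientation: [[0.03, 1.0, 0.002], [1.0, -0.03, -0.0], [-0.0, 0.002, -1.0]]
force: [-0.5, 0.1, 6.4]
width: 0.435
gripper_force: 29.2
clock: 3.95
ee_pos: [505.1, -37.7, 46.2]
orientation: [[0.03, 1.0, 0.002], [1.0, -0.03, -0.0], [-0.0, 0.002, -1.0]]
force: [0.6, 0.3, 7.3]
width: 0.439
gripper_force: 29.2
clock: 4.37
ee_pos: [505.1, -37.7, 86.3]
orientation: [[0.03, 1.0, 0.002], [1.0, -0.03, -0.0], [-0.0, 0.002, -1.0]]
force: [0.9, -0.3, -1.8]
width: 0.435
gripper_force: 30.1
```

```bash
python3 -m crank '[[[0.0357,0.015,0,0,0,0],[0.0357,0.015,0,0,0,0],[0.0357,0.015,0,0,0,0],[0.0357,0.015,0,0,0,0],[0.0357,0.015,0,0,0,0]]]'
python3 -m crank '[[[0,0,0,0,0,0],[0,0,0.02,0,0,0],[0,0,0.014,0,0,0],[0,0,0.006,0,0,0],[0,0,0,0,0,0]]]'
```

```text
clock: 4.78
ee_pos: [584.4, 140.0, 84.2]
orientation: [[0.031, 1.0, -0.002], [1.0, -0.031, -0.0], [-0.0, -0.002, -1.0]]
force: [1.0, 0.1, -0.3]
width: 0.435
gripper_force: 29.9
clock: 5.2
ee_pos: [584.6, 137.9, 44.2]
orientation: [[0.031, 1.0, -0.001], [1.0, -0.031, -0.0], [-0.0, -0.001, -1.0]]
force: [0.5, 1.0, -0.9]
width: 0.432
gripper_force: 30.1
```

```bash
python3 -m crank '[[[0,0,0.0015,0,0,0],[0,0,0,0,0,0],[0,0,0,0,0,0]]]'
python3 -m crank '[[[0,0,0.0015,0,0,0],[0,0,0,0,0,0],[0,0,0,0,0,0]]]'
```

```text
clock: 5.45
ee_pos: [584.4, 137.8, 43.9]
orientation: [[0.031, 1.0, -0.001], [1.0, -0.031, -0.0], [-0.0, -0.001, -1.0]]
force: [-1.5, -0.1, 7.8]
width: 0.432
gripper_force: 30.9
clock: 5.7
ee_pos: [584.5, 137.7, 43.8]
orientation: [[0.031, 1.0, -0.0], [1.0, -0.031, -0.0], [-0.0, -0.0, -1.0]]
force: [-5.2, -1.9, 21.6]
width: 0.433
gripper_force: 32.1
```

```bash
python3 -m crank '[[[0,0,-0.002,0,0,0],[0,0,0,0,0,0],[0,0,0,0,0,0],[0,0,0,0,0,0],[0,0,0,0,0,0]]]' 0.8
python3 -m crank '[[[0,0,-0.04,0,0,0],[0,0,-0.04,0,0,0],[0,0,-0.04,0,0,0],[-0.0386,-0.0109,0,0,0,0],[-0.0386,-0.0109,0,0,0,0]]]'
python3 -m crank '[[[-0.0386,-0.0109,0,0,0,0],[-0.0386,-0.0109,0,0,0,0],[-0.0386,-0.0109,0,0,0,0],[-0.0386,-0.0109,0,0,0,0],[-0.0386,-0.0109,0,0,0,0]]]' 1
python3 -m crank '[[[0,0,0,0,0,0],[0,0,0.03,0,0,0],[0,0,0.03,0,0,0]]]'
python3 - <<'E'
from h import *
m,im,d=grab('side');cv2.imwrite('pics/s3.png',cv2.resize(im[130:290,180:380],None,fx=4,fy=3.6*1.04,interpolation=cv2.INTER_CUBIC))
E
```

```text
clock: 6.12
ee_pos: [584.3, 138.2, 43.7]
orientation: [[0.031, 1.0, -0.001], [1.0, -0.031, -0.0], [-0.0, -0.001, -1.0]]
force: [1.1, -0.4, 0.1]
width: 0.801
gripper_force: 0.0
clock: 6.53
ee_pos: [562.7, 62.7, 167.1]
orientation: [[0.027, 1.0, 0.006], [1.0, -0.027, 0.001], [0.001, 0.006, -1.0]]
force: [-0.1, -1.1, -0.4]
width: 0.798
gripper_force: 0.0
clock: 6.95
ee_pos: [499.3, -130.8, 164.2]
orientation: [[0.03, 1.0, -0.0], [1.0, -0.03, 0.0], [0.0, -0.0, -1.0]]
force: [0.9, 0.6, -0.9]
width: 0.996
gripper_force: 0.0
clock: 7.2
ee_pos: [501.6, -130.7, 105.1]
orientation: [[0.033, 0.999, 0.005], [0.999, -0.033, -0.001], [-0.001, 0.005, -1.0]]
force: [-0.7, 0.8, -0.2]
width: 0.998
gripper_force: 0.0
```

View pics/s3.png

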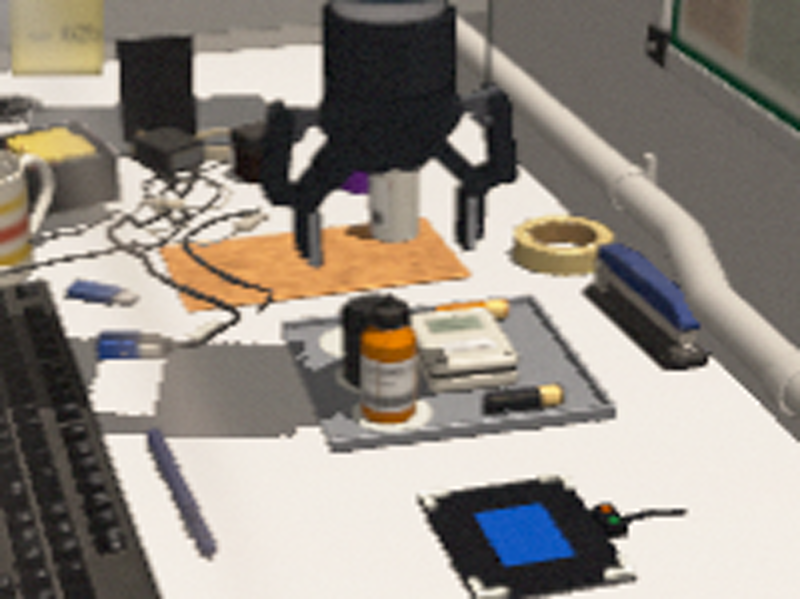

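Glue bottle stands upright on the cork (395,210). I go down on the dropper.

```bash
python3 -m crank '[[[0,0,0.03,0,0,0],[0,0,0.025,0,0,0],[0,0,0.011,0,0,0],[0,0,0,0,0,0],[0,0,0,0,0,0]]]'
python3 -m crank '[[[0,0,0,0,0,0],[0,0,0,0,0,0],[0,0,0,0,0,0],[0,0,0,0,0,0],[0,0,0,0,0,0]]]' 0 30
python3 -m crank '[[[0,0,0,0,0,0],[0,0,0,0,0,0],[0,0,0,0,0,0]]]'
python3 -m crank '[[[0,0,-0.005,0,0,0],[0,0,-0.025,0,0,0],[0,0,-0.04,0,0,0],[0,0,0,0,0,0],[0,0,0,0,0,0]]]'
```

```text
clock: 7.67
ee_pos: [500.3, -129.1, 38.5]
orientation: [[0.03, 1.0, -0.001], [1.0, -0.03, 0.0], [0.0, -0.001, -1.0]]
force: [0.7, 0.3, 0.5]
width: 0.998
gripper_force: 0.0
clock: 8.08
ee_pos: [500.8, -129.5, 39.3]
orientation: [[0.03, 1.0, 0.001], [1.0, -0.03, -0.0], [-0.0, 0.001, -1.0]]
force: [-0.8, 0.3, 6.8]
width: 0.38
gripper_force: 29.2
clock: 8.33
ee_pos: [500.8, -129.4, 39.3]
orientation: [[0.03, 1.0, 0.001], [1.0, -0.03, -0.0], [-0.0, 0.001, -1.0]]
force: [-0.7, 0.5, 7.6]
width: 0.387
gripper_force: 29.2
clock: 8.75
ee_pos: [501.9, -129.8, 110.7]
orientation: [[0.03, 1.0, 0.005], [1.0, -0.03, -0.001], [-0.001, 0.005, -1.0]]
force: [-0.9, 0.1, -0.8]
width: 0.38
gripper_force: 30.2
```

```bash
python3 -m crank '[[[0.0357,0.013,0,0,0,0],[0.0357,0.013,0,0,0,0],[0.0357,0.013,0,0,0,0],[0.0357,0.013,0,0,0,0],[0.0357,0.013,0,0,0,0]]]'
python3 -m crank '[[[0.0357,0.013,0,0,0,0],[0,0,0,0,0,0],[0,0,0.03,0,0,0],[0,0,0.025,0,0,0],[0,0,0.01,0,0,0]]]'
python3 -m crank '[[[0,0,0.002,0,0,0],[0,0,0,0,0,0],[0,0,0,0,0,0]]]'
```

```text
clock: 9.17
ee_pos: [570.1, 48.7, 107.1]
orientation: [[0.031, 1.0, -0.002], [1.0, -0.031, -0.0], [-0.0, -0.002, -1.0]]
force: [0.8, -0.2, -1.0]
width: 0.381
gripper_force: 30.1
clock: 9.58
ee_pos: [581.7, 82.3, 39.4]
orientation: [[0.03, 1.0, -0.006], [1.0, -0.03, -0.001], [-0.001, -0.006, -1.0]]
force: [-0.8, 0.4, -0.6]
width: 0.383
gripper_force: 30.1
clock: 9.83
ee_pos: [584.8, 82.1, 41.5]
orientation: [[0.031, 1.0, -0.0], [1.0, -0.031, -0.0], [-0.0, -0.0, -1.0]]
force: [0.0, -0.3, -1.0]
width: 0.383
gripper_force: 30.3
```

```bash
python3 -m crank '[[[0,0,0.002,0,0,0],[0,0,0,0,0,0],[0,0,0,0,0,0]]]'
python3 -m crank '[[[0,0,0.0015,0,0,0],[0,0,0,0,0,0],[0,0,0,0,0,0]]]'
```

```text
clock: 10.08
ee_pos: [585.1, 82.4, 39.9]
orientation: [[0.03, 1.0, 0.001], [1.0, -0.03, 0.0], [0.0, 0.001, -1.0]]
force: [-0.5, -0.1, -0.2]
width: 0.378
gripper_force: 30.3
clock: 10.33
ee_pos: [585.2, 82.4, 38.3]
orientation: [[0.03, 1.0, 0.001], [1.0, -0.03, 0.0], [0.0, 0.001, -1.0]]
force: [-0.4, 0.3, 3.1]
width: 0.382
gripper_force: 30.6
```

```bash
python3 -m crank '[[[0,0,-0.001,0,0,0],[0,0,0,0,0,0],[0,0,0,0,0,0],[0,0,0,0,0,0],[0,0,-0.02,0,0,0]]]' 0.8
python3 -m crank '[[[0,0,-0.035,0,0,0],[0,0,-0.035,0,0,0],[0,0,-0.035,0,0,0],[-0.0334,-0.0152,0,0,0,0],[-0.0334,-0.0152,0,0,0,0]]]'
python3 -m crank '[[[-0.0334,-0.0152,0,0,0,0],[-0.0334,-0.0152,0,0,0,0],[-0.0334,-0.0152,0,0,0,0],[0,0,0,0,0,0],[0,0,0.03,0,0,0]]]' 1
python3 -m crank '[[[0,0,0.03,0,0,0],[0,0,0.03,0,0,0],[0,0,0.025,0,0,0],[0,0,0.014,0,0,0],[0,0,0,0,0,0]]]' 1
python3 -m crank '[[[0,0,0,0,0,0]]]' 1
python3 - <<'E'
from h import *
m,im,d=grab('side');cv2.imwrite('pics/s4.png',cv2.resize(im[130:290,180:380],None,fx=4,fy=3.6*1.04,interpolation=cv2.INTER_CUBIC))
E
```

```text
clock: 10.75
ee_pos: [582.1, 82.1, 56.0]
orientation: [[0.03, 1.0, -0.006], [1.0, -0.03, -0.001], [-0.001, -0.006, -1.0]]
force: [-0.2, -0.1, -0.1]
width: 0.798
gripper_force: 0.0
clock: 11.17
ee_pos: [554.3, 17.1, 166.5]
orientation: [[0.027, 1.0, 0.006], [1.0, -0.027, 0.0], [0.0, 0.006, -1.0]]
force: [-0.1, -2.0, -1.1]
width: 0.798
gripper_force: 0.0
clock: 11.58
ee_pos: [506.6, -84.6, 137.8]
orientation: [[0.034, 0.999, 0.009], [0.999, -0.034, -0.002], [-0.001, 0.009, -1.0]]
force: [1.5, -0.2, -0.1]
width: 1.0
gripper_force: 0.0
clock: 12.0
ee_pos: [501.6, -81.5, 31.9]
orientation: [[0.03, 1.0, -0.005], [1.0, -0.03, 0.001], [0.001, -0.005, -1.0]]
force: [-1.1, 0.3, -0.0]
width: 1.001
gripper_force: 0.0
clock: 12.08
ee_pos: [503.3, -81.8, 34.3]
orientation: [[0.03, 1.0, -0.002], [1.0, -0.03, 0.0], [0.0, -0.002, -1.0]]
force: [0.6, 0.4, 0.2]
width: 1.002
gripper_force: 0.0
```

View pics/s4.png

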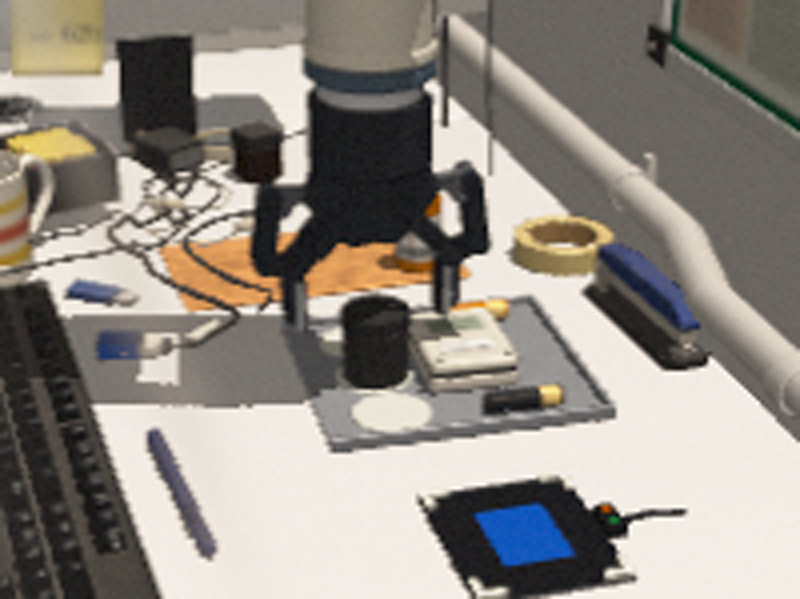

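The pot (375,340) is centred between the fingers, and the rear finger is clear above the logger. The dropper stands on the cork.

```bash
python3 -m crank '[[[0,0,0,0,0,0],[0,0,0,0,0,0],[0,0,0,0,0,0],[0,0,0,0,0,0],[0,0,0,0,0,0]]]' 0 40
python3 -m crank '[[[0,0,0,0,0,0],[0,0,0,0,0,0],[0,0,0,0,0,0]]]'
python3 -m crank '[[[0,0,-0.005,0,0,0],[0,0,-0.025,0,0,0],[0,0,-0.04,0,0,0],[0,0,0,0,0,0],[0,0,0,0,0,0]]]'
```

```text
clock: 12.55
ee_pos: [504.5, -82.3, 36.0]
orientation: [[0.03, 1.0, 0.002], [1.0, -0.03, -0.0], [-0.0, 0.002, -1.0]]
force: [-0.6, 0.3, 6.7]
width: 0.51
gripper_force: 39.5
clock: 12.8
ee_pos: [504.5, -82.3, 36.1]
orientation: [[0.03, 1.0, 0.002], [1.0, -0.03, -0.0], [-0.0, 0.002, -1.0]]
force: [-1.5, 0.7, 7.7]
width: 0.509
gripper_force: 39.5
clock: 13.22
ee_pos: [505.4, -82.5, 107.2]
orientation: [[0.03, 1.0, 0.005], [1.0, -0.03, -0.001], [-0.001, 0.005, -1.0]]
force: [-1.0, -0.2, -1.5]
width: 0.508
gripper_force: 41.3
```

```bash
python3 -m crank '[[[0.0385,0.0004,0,0,0,0],[0.0385,0.0004,0,0,0,0],[0.0385,0.0004,0,0,0,0],[0.0385,0.0004,0,0,0,0],[0.0385,0.0004,0,0,0,0]]]'
python3 -m crank '[[[0,0,0,0,0,0],[0,0,0.03,0,0,0],[0,0,0.025,0,0,0],[0,0,0.009,0,0,0],[0,0,0,0,0,0]]]'
python3 -m crank '[[[0,0,0.002,0,0,0],[0,0,0,0,0,0],[0,0,0,0,0,0]]]'
python3 -m crank '[[[0,0,0.0015,0,0,0],[0,0,0,0,0,0],[0,0,0,0,0,0]]]'
```

```text
clock: 13.63
ee_pos: [510.4, 111.6, 103.8]
orientation: [[0.031, 1.0, -0.002], [1.0, -0.031, -0.0], [-0.0, -0.002, -1.0]]
force: [0.1, 0.4, -0.2]
width: 0.505
gripper_force: 41.3
clock: 14.05
ee_pos: [509.0, 109.5, 38.1]
orientation: [[0.03, 1.0, -0.006], [1.0, -0.03, -0.001], [-0.001, -0.006, -1.0]]
force: [-0.4, -0.1, -1.4]
width: 0.51
gripper_force: 41.2
clock: 14.3
ee_pos: [512.3, 110.0, 39.8]
orientation: [[0.031, 1.0, 0.002], [1.0, -0.031, 0.0], [0.0, 0.002, -1.0]]
force: [-0.7, 0.9, -0.4]
width: 0.507
gripper_force: 41.2
clock: 14.55
ee_pos: [511.9, 110.1, 37.9]
orientation: [[0.03, 1.0, 0.001], [1.0, -0.03, 0.0], [0.0, 0.001, -1.0]]
force: [0.8, 0.0, -0.6]
width: 0.508
gripper_force: 41.2
```

```bash
python3 -m crank '[[[0,0,0.0015,0,0,0],[0,0,0,0,0,0],[0,0,0,0,0,0]]]'
python3 -m crank '[[[0,0,0.001,0,0,0],[0,0,0,0,0,0],[0,0,0,0,0,0]]]'
```

```text
clock: 14.8
ee_pos: [511.5, 110.2, 35.8]
orientation: [[0.03, 1.0, -0.0], [1.0, -0.03, 0.0], [0.0, -0.0, -1.0]]
force: [0.6, 0.5, -1.0]
width: 0.509
gripper_force: 41.2
clock: 15.05
ee_pos: [511.6, 110.2, 35.1]
orientation: [[0.03, 1.0, 0.0], [1.0, -0.03, 0.0], [0.0, 0.0, -1.0]]
force: [-1.0, -0.1, 3.5]
width: 0.506
gripper_force: 41.7
```

```bash
python3 -m crank '[[[0,0,-0.001,0,0,0],[0,0,0,0,0,0],[0,0,0,0,0,0],[0,0,0,0,0,0],[0,0,-0.02,0,0,0]]]' 0.72
python3 -m crank '[[[0,0,-0.035,0,0,0],[0,0,-0.035,0,0,0],[0,0,-0.035,0,0,0],[0,0,-0.035,0,0,0],[0,0,-0.035,0,0,0]]]'
python3 -m crank '[[[-0.0382,0.0098,0,0,0,0],[-0.0382,0.0098,0,0,0,0],[-0.0382,0.0098,0,0,0,0],[-0.0382,0.0098,0,0,0,0],[-0.0382,0.0098,0,0,0,0]]]' 1
python3 -m crank '[[[0,0,0,0,0,0],[0,0,0,0,0,0],[0,0,0,0,0,0]]]'
python3 - <<'E'
from loc import *
m,im,d=grab('wrist');cv2.imwrite('pics/w2.png',im);P=cloud(m,d);np.savez('w2.npz',im=im,d=d,P=P)
print(circ(P,24,34,(510,620,-135,-35)))
q=P[(P[...,2]>24)&(P[...,2]<34)&(P[...,0]>510)&(P[...,0]<620)&(abs(P[...,1]+85)<52)]
print(cv2.minAreaRect(q[:,:2].astype(np.float32)))
E
```

```text
clock: 15.47
ee_pos: [509.3, 109.7, 53.4]
orientation: [[0.03, 1.0, -0.005], [1.0, -0.03, -0.001], [-0.001, -0.005, -1.0]]
force: [-1.2, 0.6, 0.3]
width: 0.72
gripper_force: 0.0
clock: 15.88
ee_pos: [511.1, 110.1, 232.5]
orientation: [[0.03, 1.0, -0.0], [1.0, -0.03, -0.0], [-0.0, -0.0, -1.0]]
force: [0.6, 0.5, 0.8]
width: 0.723
gripper_force: 0.0
clock: 16.3
ee_pos: [554.7, -83.9, 231.0]
orientation: [[0.03, 1.0, 0.0], [1.0, -0.03, 0.0], [0.0, 0.0, -1.0]]
force: [1.5, 0.5, -0.0]
width: 0.999
gripper_force: 0.0
clock: 16.55
ee_pos: [554.3, -82.2, 230.5]
orientation: [[0.031, 1.0, -0.001], [1.0, -0.031, 0.0], [0.0, -0.001, -1.0]]
force: [-0.5, 0.4, -0.4]
width: 1.001
gripper_force: 0.0
(3693, array([563.4, -83.3], dtype=float32), array([55. , 73.7], dtype=float32), np.float64(27.5))
((563.530517578125, -83.90685272216797), (77.86920166015625, 57.8203239440918), 86.15406799316406)
```

View pics/w2.png

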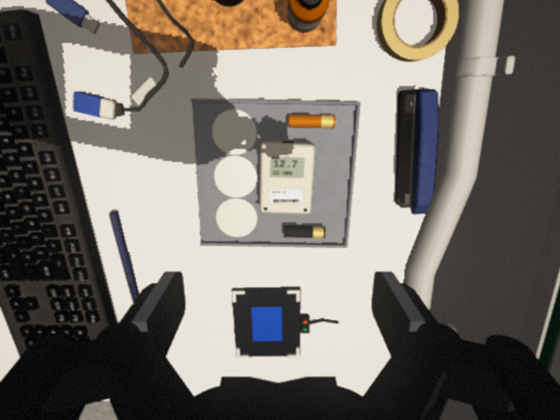

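Wrist view 2: logger spans (261..314,142..214) with the batteries beside it at (311,121) and (304,231). The three spots are empty and the dock is at (267,322).

```bash
python3 - <<'E'
from loc import *
z=np.load('w2.npz');P=z['P'];im=z['im'];m=arm.camera_model('wrist')
p=plane(m,[(233,289),(301,288),(301,356),(235,357)],8);print(p.round(1)[:,:2].tolist(),p.mean(0))
hsv=cv2.cvtColor(im,cv2.COLOR_BGR2HSV);k=(hsv[...,2]<75)|((hsv[...,0]>100)&(hsv[...,0]<130)&(hsv[...,1]>150))
r=np.zeros(k.shape,bool);r[280:366,225:305]=1
q=P[k&r];q=q[(q[:,2]<12)&(q[:,2]>0)];print(cv2.minAreaRect(q[:,:2].astype(np.float32)),np.median(q[:,2]))
b=(hsv[...,0]>100)&(hsv[...,0]<130)&(hsv[...,1]>150)&r;q=P[b];print('window',cv2.minAreaRect(q[:,:2].astype(np.float32)))
E
python3 -m crank '[[[0,0.0067,0,0,0,2],[0,0,0.04,0,0,0],[0,0,0.04,0,0,0],[0,0,0.04,0,0,0],[0,0,0.04,0,0,0]]]' 1
python3 -m crank '[[[0,0,0.035,0,0,0],[0,0,0.02,0,0,0],[0,0,0,0,0,0],[0,0,0,0,0,0],[0,0,0,0,0,0]]]'
```

```text
[[492.1, -229.0], [579.0, -230.0], [578.2, -338.2], [486.8, -337.4]] [ 534.02572485 -283.67217932    8.        ]
((535.7384643554688, -285.91839599609375), (109.06283569335938, 93.99652862548828), 88.9791259765625) 3.83336894082553
window ((534.8682250976562, -158.83349609375), (315.2038269042969, 41.20878219604492), 88.90736389160156)
clock: 17.02
ee_pos: [561.4, -80.6, 69.8]
orientation: [[0.063, 0.998, 0.001], [0.998, -0.063, -0.0], [0.0, 0.001, -1.0]]
force: [0.7, 0.6, 0.1]
width: 0.997
gripper_force: 0.0
clock: 17.43
ee_pos: [562.4, -81.7, 17.1]
orientation: [[0.064, 0.998, 0.002], [0.998, -0.064, -0.0], [-0.0, 0.002, -1.0]]
force: [0.6, -0.0, 0.7]
width: 1.006
gripper_force: 0.0
```

```bash
python3 -m crank '[[[0,0,0.009,0,0,0],[0,0,0,0,0,0],[0,0,0,0,0,0]]]'
python3 -m crank '[[[0,0,0,0,0,0],[0,0,0,0,0,0],[0,0,0,0,0,0],[0,0,0,0,0,0],[0,0,0,0,0,0]]]' 0 40
python3 -m crank '[[[0,0,0,0,0,0],[0,0,0,0,0,0],[0,0,0,0,0,0]]]'
python3 -m crank '[[[0,0,-0.005,0,0,0],[0,0,-0.02,0,0,0],[0,0,-0.02,0,0,0],[0,0,0,0,0,0],[0,0,0,0,0,0]]]'
```

```text
clock: 17.68
ee_pos: [561.8, -82.4, 7.6]
orientation: [[0.065, 0.998, 0.001], [0.998, -0.065, -0.0], [-0.0, 0.001, -1.0]]
force: [0.0, 0.6, 0.4]
width: 1.001
gripper_force: 0.0
clock: 18.1
ee_pos: [561.9, -82.6, 7.5]
orientation: [[0.065, 0.998, 0.001], [0.998, -0.065, -0.0], [-0.0, 0.001, -1.0]]
force: [-1.5, 0.8, 6.2]
width: 0.669
gripper_force: 42.9
clock: 18.35
ee_pos: [561.8, -82.6, 7.5]
orientation: [[0.065, 0.998, 0.001], [0.998, -0.065, -0.0], [-0.0, 0.001, -1.0]]
force: [-0.4, 0.5, 6.0]
width: 0.672
gripper_force: 42.9
clock: 18.77
ee_pos: [562.1, -82.6, 52.8]
orientation: [[0.065, 0.998, 0.002], [0.998, -0.065, -0.0], [-0.0, 0.002, -1.0]]
force: [0.1, 0.6, -1.8]
width: 0.669
gripper_force: 43.3
```

```bash
python3 -m crank '[[[-0.0337,-0.0028,0,0,0,0],[-0.0337,-0.0028,0,0,0,0],[-0.0337,-0.0028,0,0,0,0],[-0.0337,-0.0028,0,0,0,0],[-0.0337,-0.0028,0,0,0,0]]]'
python3 -m crank '[[[-0.0337,-0.0028,0,0,0,-2.3],[0,0,0,0,0,0],[0,0,0.015,0,0,0],[0,0,0,0,0,0],[0,0,0,0,0,0]]]'
python3 - <<'E'
from h import *
m,im,d=grab('top');c=cv2.resize(im[170:240,320:410],None,fx=7,fy=7,interpolation=cv2.INTER_CUBIC)
n,jm,_=grab('side');e=cv2.resize(jm[190:310,240:380],None,fx=4.08,fy=4.08,interpolation=cv2.INTER_CUBIC)[:490]
cv2.imwrite('pics/p5.png',cv2.resize(np.hstack([c[:489],e[:489]]),(800,330)))
E
```

```text
clock: 19.18
ee_pos: [535.2, -250.7, 50.6]
orientation: [[0.065, 0.998, -0.002], [0.998, -0.065, 0.001], [0.001, -0.002, -1.0]]
force: [0.9, -0.0, -0.9]
width: 0.664
gripper_force: 43.3
clock: 19.6
ee_pos: [530.1, -282.2, 35.3]
orientation: [[0.025, 1.0, -0.003], [1.0, -0.025, 0.002], [0.002, -0.003, -1.0]]
force: [0.5, 0.1, -1.5]
width: 0.671
gripper_force: 43.2
```

View pics/p5.png

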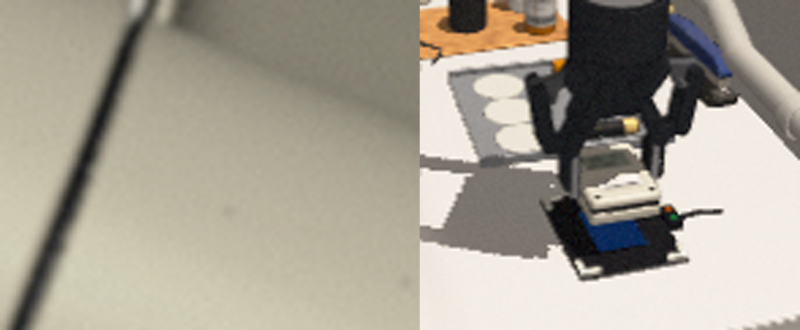

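The side view shows the logger held level above the dock (620,185). The top view is blocked by the arm.

```bash
python3 -m crank '[[[0,0,0.02,0,0,0],[0,0,0.004,0,0,0],[0,0,0,0,0,0],[0,0,0,0,0,0],[0,0,0,0,0,0]]]'
python3 -m crank '[[[0,0,0.003,0,0,0],[0,0,0,0,0,0],[0,0,0,0,0,0]]]'
```

```text
clock: 20.12
ee_pos: [531.9, -283.1, 13.5]
orientation: [[0.025, 1.0, 0.001], [1.0, -0.025, -0.0], [-0.0, 0.001, -1.0]]
force: [0.4, -0.6, -2.0]
width: 0.663
gripper_force: 43.2
clock: 20.37
ee_pos: [531.6, -283.1, 10.0]
orientation: [[0.025, 1.0, 0.0], [1.0, -0.025, -0.0], [-0.0, 0.0, -1.0]]
force: [0.5, 0.0, -1.6]
width: 0.666
gripper_force: 43.2
```

Run:
```python
from h import *
n,jm,_=grab('side');cv2.imwrite('pics/s6.png',cv2.resize(jm[215:305,260:370],None,fx=7,fy=6.6,interpolation=cv2.INTER_CUBIC))
```

```text
(no output)
```

View pics/s6.png

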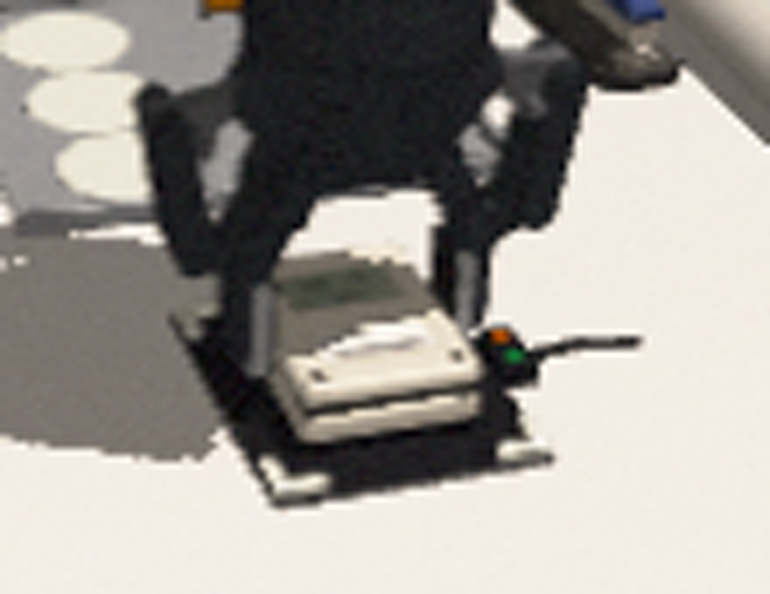

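Logger sits centred between the dock edges to within about 3 mm (logger front edge 305..480, dock 245..525 at that depth). I lower it to contact.

```bash
python3 -m crank '[[[0,-0.001,0.0015,0,0,0],[0,0,0,0,0,0],[0,0,0,0,0,0]]]'
python3 -m crank '[[[0,0,0.0015,0,0,0],[0,0,0,0,0,0],[0,0,0,0,0,0]]]'
```

```text
clock: 20.67
ee_pos: [530.3, -283.0, 8.2]
orientation: [[0.025, 1.0, -0.0], [1.0, -0.025, 0.0], [0.0, -0.0, -1.0]]
force: [-0.1, -0.2, -1.0]
width: 0.667
gripper_force: 43.2
clock: 20.92
ee_pos: [530.6, -283.2, 7.5]
orientation: [[0.025, 1.0, 0.0], [1.0, -0.025, -0.0], [-0.0, 0.0, -1.0]]
force: [-1.2, 1.9, 5.4]
width: 0.667
gripper_force: 44.2
```

```bash
python3 -m crank '[[[0,0,-0.001,0,0,0],[0,0,0,0,0,0],[0,0,0,0,0,0],[0,0,0,0,0,0],[0,0,-0.02,0,0,0]]]' 0.9
python3 -m crank '[[[0,0,-0.04,0,0,0],[0,0,-0.04,0,0,0],[0,0,-0.04,0,0,0],[0,0,-0.04,0,0,0],[0,0,-0.04,0,0,0]]]'
python3 -m crank '[[[0.0401,-0.005,0,0,0,0],[0.0401,-0.005,0,0,0,0],[0.0401,-0.005,0,0,0,0],[0.0401,-0.005,0,0,0,0],[0.0401,-0.005,0,0,0,0]]]' 1
python3 -m crank '[[[0,0,0,0,0,0],[0,0,0,0,0,0],[0,0,0,0,0,0]]]'
python3 - <<'E'
from loc import *
m,im,d=grab('wrist');P=cloud(m,d);np.savez('w3.npz',im=im,d=d,P=P);t,it,_=grab('top')
a=cv2.resize(im[0:380,150:450],(480,600));b=cv2.resize(it[175:235,325:400],(320,256),interpolation=cv2.INTER_CUBIC)
cv2.imwrite('pics/w3.png',np.hstack([a,cv2.copyMakeBorder(b,0,344,0,0,cv2.BORDER_CONSTANT)]))
q=P[(P[...,2]>24)&(P[...,2]<34)&(abs(P[...,0]-533)<60)&(abs(P[...,1]+284)<60)];print(cv2.minAreaRect(q[:,:2].astype(np.float32)),np.median(q[:,2]),len(q))
E
```

```text
clock: 21.33
ee_pos: [528.3, -281.8, 24.9]
orientation: [[0.025, 1.0, -0.005], [1.0, -0.025, 0.003], [0.003, -0.005, -1.0]]
force: [0.4, 0.6, -0.8]
width: 0.896
gripper_force: 0.0
clock: 21.75
ee_pos: [530.1, -282.9, 229.7]
orientation: [[0.025, 1.0, -0.0], [1.0, -0.025, 0.0], [0.0, -0.0, -1.0]]
force: [1.0, -0.1, -0.6]
width: 0.901
gripper_force: 0.0
clock: 22.17
ee_pos: [509.9, -80.4, 227.9]
orientation: [[0.026, 1.0, 0.0], [1.0, -0.026, 0.0], [0.0, 0.0, -1.0]]
force: [1.2, 0.2, -0.2]
width: 1.003
gripper_force: 0.0
clock: 22.42
ee_pos: [510.8, -82.0, 228.0]
orientation: [[0.024, 1.0, 0.0], [1.0, -0.024, -0.0], [-0.0, 0.0, -1.0]]
force: [0.8, -0.8, 0.2]
width: 1.003
gripper_force: 0.0
((530.5930786132812, -284.06280517578125), (78.30392456054688, 56.667762756347656), 88.45521545410156) 27.747620294942372 2276
```

View pics/w3.png

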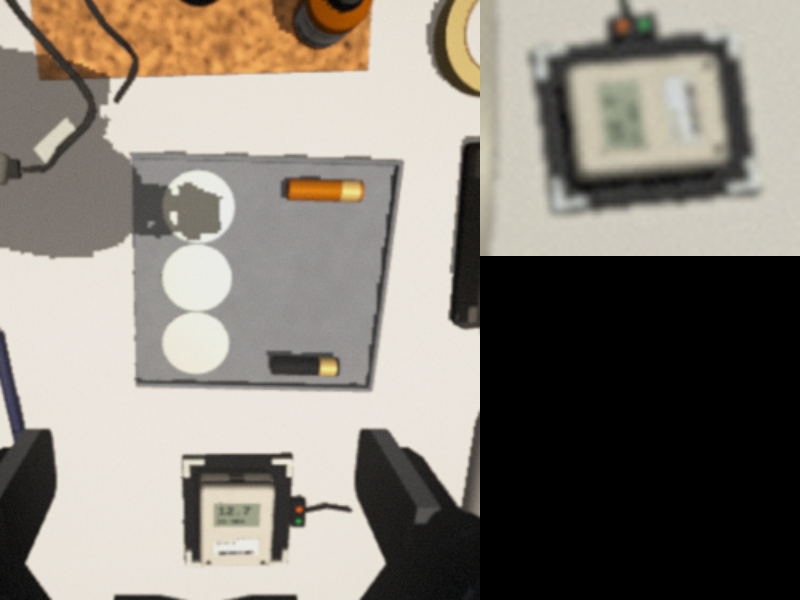

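Logger lies inside all four lips, seen in both the wrist view (235,520) and the top inset. Batteries are untouched and the spots are free. Next I fetch the pot.

```bash
python3 -m crank '[[[0.0384,-0.0008,0,0,0,0],[0.0384,-0.0008,0,0,0,0],[0.0384,-0.0008,0,0,0,0],[0.0384,-0.0008,0,0,0,0],[0.0384,-0.0008,0,0,0,0]]]' 0.75
python3 -m crank '[[[0,0,0,0,0,0],[0,0,0.04,0,0,0],[0,0,0.04,0,0,0],[0,0,0.04,0,0,0],[0,0,0,0,0,0]]]'
python3 -m crank '[[[0,0,0.035,0,0,0],[0,0,0.025,0,0,0],[0,0,0.012,0,0,0],[0,0,0,0,0,0],[0,0,0,0,0,0]]]'
```

```text
clock: 22.93
ee_pos: [511.8, 110.2, 227.8]
orientation: [[0.028, 1.0, 0.0], [1.0, -0.028, -0.0], [-0.0, 0.0, -1.0]]
force: [2.1, 0.3, 0.1]
width: 0.751
gripper_force: 0.0
clock: 23.35
ee_pos: [506.7, 107.8, 100.9]
orientation: [[0.027, 1.0, -0.013], [1.0, -0.027, -0.003], [-0.003, -0.013, -1.0]]
force: [-1.0, 0.0, -0.6]
width: 0.747
gripper_force: 0.0
clock: 23.77
ee_pos: [512.2, 109.6, 36.9]
orientation: [[0.026, 1.0, 0.001], [1.0, -0.026, 0.0], [0.0, 0.001, -1.0]]
force: [0.4, -0.1, 0.4]
width: 0.752
gripper_force: 0.0
```

```bash
python3 -m crank '[[[0,0,0.003,0,0,0],[0,0,0,0,0,0],[0,0,0,0,0,0]]]'
python3 -m crank '[[[0,0,0,0,0,0],[0,0,0,0,0,0],[0,0,0,0,0,0],[0,0,0,0,0,0],[0,0,0,0,0,0]]]' 0 40
python3 -m crank '[[[0,0,0,0,0,0],[0,0,0,0,0,0],[0,0,0,0,0,0]]]'
python3 -m crank '[[[0,0,-0.005,0,0,0],[0,0,-0.025,0,0,0],[0,0,-0.02,0,0,0],[0,0,0,0,0,0],[0,0,0,0,0,0]]]'
```

```text
clock: 24.02
ee_pos: [512.2, 110.1, 34.2]
orientation: [[0.025, 1.0, 0.002], [1.0, -0.025, 0.0], [0.0, 0.002, -1.0]]
force: [-0.1, -0.3, -0.2]
width: 0.748
gripper_force: 0.0
clock: 24.43
ee_pos: [511.8, 110.2, 33.8]
orientation: [[0.025, 1.0, 0.001], [1.0, -0.025, 0.0], [0.0, 0.001, -1.0]]
force: [-0.8, -0.9, 8.2]
width: 0.509
gripper_force: 39.5
clock: 24.68
ee_pos: [511.8, 110.2, 33.8]
orientation: [[0.025, 1.0, 0.001], [1.0, -0.025, 0.0], [0.0, 0.001, -1.0]]
force: [-1.6, 0.1, 8.5]
width: 0.514
gripper_force: 39.5
clock: 25.1
ee_pos: [512.1, 110.2, 83.9]
orientation: [[0.025, 1.0, 0.003], [1.0, -0.025, 0.001], [0.001, 0.002, -1.0]]
force: [-0.6, 0.1, -1.5]
width: 0.512
gripper_force: 41.2
```

```bash
python3 -m crank '[[[-0.0385,-0.0005,0,0,0,0],[-0.0385,-0.0005,0,0,0,0],[-0.0385,-0.0005,0,0,0,0],[-0.0385,-0.0005,0,0,0,0],[-0.0385,-0.0005,0,0,0,0]]]'
python3 -m crank '[[[0,0,0,0,0,0],[0,0,0.03,0,0,0],[0,0,0.013,0,0,0],[0,0,0,0,0,0],[0,0,0,0,0,0]]]'
python3 -m crank '[[[0,0,0.002,0,0,0],[0,0,0,0,0,0],[0,0,0,0,0,0]]]'
```

```text
clock: 25.52
ee_pos: [502.8, -83.7, 81.7]
orientation: [[0.024, 1.0, -0.002], [1.0, -0.024, 0.0], [0.0, -0.002, -1.0]]
force: [1.4, -0.9, -1.3]
width: 0.514
gripper_force: 41.2
clock: 25.93
ee_pos: [502.7, -82.0, 38.6]
orientation: [[0.025, 1.0, -0.003], [1.0, -0.025, 0.001], [0.001, -0.003, -1.0]]
force: [-0.5, 0.7, -1.1]
width: 0.507
gripper_force: 41.2
clock: 26.18
ee_pos: [504.5, -82.2, 38.4]
orientation: [[0.024, 1.0, 0.001], [1.0, -0.024, -0.0], [-0.0, 0.001, -1.0]]
force: [0.4, 0.4, -1.7]
width: 0.509
gripper_force: 41.2
```

```bash
python3 -m crank '[[[0,0,0.002,0,0,0],[0,0,0,0,0,0],[0,0,0,0,0,0]]]'
python3 -m crank '[[[0,0,0.0015,0,0,0],[0,0,0,0,0,0],[0,0,0,0,0,0]]]'
```

```text
clock: 26.43
ee_pos: [504.1, -82.3, 36.0]
orientation: [[0.025, 1.0, 0.0], [1.0, -0.025, -0.0], [-0.0, 0.0, -1.0]]
force: [-0.0, 0.2, -2.0]
width: 0.51
gripper_force: 41.2
clock: 26.68
ee_pos: [504.3, -82.4, 34.9]
orientation: [[0.025, 1.0, 0.001], [1.0, -0.025, -0.0], [-0.0, 0.001, -1.0]]
force: [-0.7, 0.7, 6.6]
width: 0.509
gripper_force: 41.8
```

```bash
python3 -m crank '[[[0,0,-0.001,0,0,0],[0,0,0,0,0,0],[0,0,0,0,0,0],[0,0,0,0,0,0],[0,0,-0.02,0,0,0]]]' 0.8
python3 -m crank '[[[0,0,-0.035,0,0,0],[0,0,-0.035,0,0,0],[0,0,-0.037,0,0,0],[0.0334,0.0154,0,0,0,0],[0.0334,0.0154,0,0,0,0]]]'
python3 -m crank '[[[0.0334,0.0154,0,0,0,0],[0.0334,0.0154,0,0,0,0],[0.0334,0.0154,0,0,0,0],[0,0,0,0,0,0],[0,0,0,0,0,0]]]'
python3 -m crank '[[[0,0,0.03,0,0,0],[0,0,0.03,0,0,0],[0,0,0.03,0,0,0],[0,0,0.02,0,0,0],[0,0,0.01,0,0,0]]]'
python3 -m crank '[[[0,0,0.002,0,0,0],[0,0,0,0,0,0],[0,0,0,0,0,0]]]'
```

```text
clock: 27.1
ee_pos: [501.8, -81.9, 53.0]
orientation: [[0.025, 1.0, -0.005], [1.0, -0.025, 0.001], [0.001, -0.005, -1.0]]
force: [-0.8, 0.6, -0.7]
width: 0.796
gripper_force: 0.0
clock: 27.52
ee_pos: [538.2, -16.9, 165.3]
orientation: [[0.029, 1.0, 0.006], [1.0, -0.029, -0.0], [-0.0, 0.006, -1.0]]
force: [0.8, -0.6, -0.1]
width: 0.801
gripper_force: 0.0
clock: 27.93
ee_pos: [585.5, 84.4, 162.0]
orientation: [[0.022, 1.0, -0.0], [1.0, -0.022, -0.0], [-0.0, -0.0, -1.0]]
force: [-0.7, 0.2, -0.5]
width: 0.8
gripper_force: 0.0
clock: 28.35
ee_pos: [582.5, 81.2, 39.4]
orientation: [[0.026, 1.0, -0.005], [1.0, -0.026, -0.001], [-0.001, -0.005, -1.0]]
force: [-0.4, -0.5, 0.2]
width: 0.799
gripper_force: 0.0
clock: 28.6
ee_pos: [585.9, 82.3, 41.5]
orientation: [[0.026, 1.0, 0.002], [1.0, -0.026, 0.0], [0.0, 0.002, -1.0]]
force: [-0.2, -0.3, 0.7]
width: 0.803
gripper_force: 0.0
```

```bash
python3 -m crank '[[[0,0,0.003,0,0,0],[0,0,0,0,0,0],[0,0,0,0,0,0]]]'
python3 -m crank '[[[0,0,0,0,0,0],[0,0,0,0,0,0],[0,0,0,0,0,0],[0,0,0,0,0,0],[0,0,0,0,0,0]]]' 0 30
python3 -m crank '[[[0,0,0,0,0,0],[0,0,0,0,0,0],[0,0,0,0,0,0]]]'
python3 -m crank '[[[0,0,-0.005,0,0,0],[0,0,-0.03,0,0,0],[0,0,-0.04,0,0,0],[0,0,0,0,0,0],[0,0,0,0,0,0]]]'
```

```text
clock: 28.85
ee_pos: [585.7, 82.7, 38.2]
orientation: [[0.025, 1.0, 0.001], [1.0, -0.025, 0.0], [0.0, 0.001, -1.0]]
force: [-0.9, 0.4, 0.1]
width: 0.8
gripper_force: 0.0
clock: 29.27
ee_pos: [585.2, 82.7, 37.7]
orientation: [[0.025, 1.0, 0.0], [1.0, -0.025, 0.0], [0.0, 0.0, -1.0]]
force: [-1.1, -0.3, 5.8]
width: 0.382
gripper_force: 29.8
clock: 29.52
ee_pos: [585.3, 82.7, 37.7]
orientation: [[0.025, 1.0, 0.0], [1.0, -0.025, 0.0], [0.0, 0.0, -1.0]]
force: [-0.8, 0.4, 5.8]
width: 0.381
gripper_force: 29.9
clock: 29.93
ee_pos: [587.0, 82.9, 114.8]
orientation: [[0.025, 1.0, 0.005], [1.0, -0.025, 0.001], [0.001, 0.005, -1.0]]
force: [0.2, -0.4, -1.2]
width: 0.38
gripper_force: 30.2
```

```bash
python3 -m crank '[[[-0.0356,-0.0132,0,0,0,0],[-0.0356,-0.0132,0,0,0,0],[-0.0356,-0.0132,0,0,0,0],[-0.0356,-0.0132,0,0,0,0],[-0.0356,-0.0132,0,0,0,0]]]'
python3 -m crank '[[[-0.0356,-0.0132,0,0,0,0],[0,0,0,0,0,0],[0,0,0.03,0,0,0],[0,0,0.03,0,0,0],[0,0,0.01,0,0,0]]]'
python3 -m crank '[[[0,0,0,0,0,0],[0,0,0,0,0,0],[0,0,0,0,0,0]]]'
```

```text
clock: 30.35
ee_pos: [512.9, -94.7, 111.1]
orientation: [[0.024, 1.0, -0.002], [1.0, -0.024, 0.0], [0.0, -0.002, -1.0]]
force: [1.0, 0.4, -0.7]
width: 0.378
gripper_force: 30.2
clock: 30.77
ee_pos: [497.8, -128.4, 38.7]
orientation: [[0.026, 1.0, -0.006], [1.0, -0.026, 0.002], [0.002, -0.006, -1.0]]
force: [-0.8, -0.5, 6.9]
width: 0.381
gripper_force: 31.5
clock: 31.02
ee_pos: [500.8, -128.6, 42.5]
orientation: [[0.024, 1.0, -0.0], [1.0, -0.024, 0.0], [0.0, -0.0, -1.0]]
force: [0.8, 0.5, -0.7]
width: 0.382
gripper_force: 31.0
```

```bash
python3 -m crank '[[[-0.0005,0,0.002,0,0,0],[0,0,0,0,0,0],[0,0,0,0,0,0]]]'
python3 -m crank '[[[0,0,0.0015,0,0,0],[0,0,0,0,0,0],[0,0,0,0,0,0]]]'
```

```text
clock: 31.27
ee_pos: [501.0, -129.4, 40.9]
orientation: [[0.025, 1.0, 0.001], [1.0, -0.025, -0.0], [-0.0, 0.001, -1.0]]
force: [-0.8, -0.3, -1.3]
width: 0.382
gripper_force: 30.9
clock: 31.52
ee_pos: [500.6, -129.4, 38.9]
orientation: [[0.025, 1.0, 0.0], [1.0, -0.025, -0.0], [-0.0, 0.0, -1.0]]
force: [0.2, 1.1, -0.5]
width: 0.381
gripper_force: 30.9
```

```bash
python3 -m crank '[[[0,0,0.001,0,0,0],[0,0,0,0,0,0],[0,0,0,0,0,0]]]'
```

```text
clock: 31.77
ee_pos: [500.8, -129.5, 38.0]
orientation: [[0.025, 1.0, 0.0], [1.0, -0.025, -0.0], [-0.0, 0.0, -1.0]]
force: [-0.1, -0.7, 2.9]
width: 0.382
gripper_force: 31.3
```

```bash
python3 -m crank '[[[0,0,-0.001,0,0,0],[0,0,0,0,0,0],[0,0,0,0,0,0],[0,0,0,0,0,0],[0,0,-0.02,0,0,0]]]' 0.8
python3 -m crank '[[[0,0,-0.035,0,0,0],[0,0,-0.035,0,0,0],[0,0,-0.035,0,0,0],[0.0385,0.011,0,0,0,0],[0.0385,0.011,0,0,0,0]]]'
python3 -m crank '[[[0.0385,0.011,0,0,0,0],[0.0385,0.011,0,0,0,0],[0.0385,0.011,0,0,0,0],[0.0385,0.011,0,0,0,0],[0.0385,0.011,0,0,0,0]]]'
python3 -m crank '[[[0,0,0,0,0,0],[0,0,0,0,0,0],[0,0,0.02,0,0,0],[0,0,0.02,0,0,0],[0,0,0,0,0,0]]]'
python3 -m crank '[[[0,0,0.03,0,0,0],[0,0,0.03,0,0,0],[0,0,0.01,0,0,0],[0,0,0,0,0,0],[0,0,0,0,0,0]]]'
```

```text
clock: 32.18
ee_pos: [498.4, -128.8, 56.4]
orientation: [[0.025, 1.0, -0.005], [1.0, -0.025, 0.002], [0.001, -0.005, -1.0]]
force: [-1.3, 1.3, 0.9]
width: 0.796
gripper_force: 0.0
clock: 32.6
ee_pos: [526.3, -53.8, 166.6]
orientation: [[0.03, 1.0, 0.006], [1.0, -0.03, -0.001], [-0.001, 0.006, -1.0]]
force: [0.5, -0.1, -0.1]
width: 0.802
gripper_force: 0.0
clock: 33.02
ee_pos: [584.4, 140.1, 163.8]
orientation: [[0.025, 1.0, -0.0], [1.0, -0.025, -0.0], [-0.0, -0.0, -1.0]]
force: [0.8, -1.2, -0.3]
width: 0.799
gripper_force: 0.0
clock: 33.43
ee_pos: [581.3, 136.3, 120.4]
orientation: [[0.026, 1.0, -0.007], [1.0, -0.026, -0.002], [-0.002, -0.007, -1.0]]
force: [-2.2, -0.5, -1.5]
width: 0.802
gripper_force: 0.0
clock: 33.85
ee_pos: [584.4, 137.5, 54.4]
orientation: [[0.026, 1.0, -0.001], [1.0, -0.026, -0.0], [-0.0, -0.001, -1.0]]
force: [0.6, -0.0, 0.2]
width: 0.802
gripper_force: 0.0
```

```bash
python3 -m crank '[[[0,0,0.009,0,0,0],[0,0,0,0,0,0],[0,0,0,0,0,0]]]'
python3 -m crank '[[[0,0,0,0,0,0],[0,0,0,0,0,0],[0,0,0,0,0,0],[0,0,0,0,0,0],[0,0,0,0,0,0]]]' 0 30
python3 -m crank '[[[0,0,0,0,0,0],[0,0,0,0,0,0],[0,0,0,0,0,0]]]'
python3 -m crank '[[[0,0,-0.005,0,0,0],[0,0,-0.025,0,0,0],[0,0,-0.02,0,0,0],[0,0,0,0,0,0],[0,0,0,0,0,0]]]'
python3 -m crank '[[[-0.0355,-0.015,0,0,0,0],[-0.0355,-0.015,0,0,0,0],[-0.0355,-0.015,0,0,0,0],[-0.0355,-0.015,0,0,0,0],[-0.0355,-0.015,0,0,0,0]]]'
python3 -m crank '[[[0,0,0,0,0,0],[0,0,0.025,0,0,0],[0,0,0.01,0,0,0],[0,0,0,0,0,0],[0,0,0,0,0,0]]]'
```

```text
clock: 34.1
ee_pos: [584.7, 138.1, 45.6]
orientation: [[0.025, 1.0, 0.001], [1.0, -0.025, 0.0], [0.0, 0.001, -1.0]]
force: [0.7, -0.4, -0.3]
width: 0.799
gripper_force: 0.0
clock: 34.52
ee_pos: [584.7, 138.2, 45.4]
orientation: [[0.025, 1.0, 0.001], [1.0, -0.025, 0.0], [0.0, 0.001, -1.0]]
force: [-1.5, -0.2, 6.1]
width: 0.433
gripper_force: 29.8
clock: 34.77
ee_pos: [584.7, 138.2, 45.5]
orientation: [[0.025, 1.0, 0.001], [1.0, -0.025, 0.0], [0.0, 0.001, -1.0]]
force: [-0.8, -1.0, 6.2]
width: 0.43
gripper_force: 29.8
clock: 35.18
ee_pos: [585.1, 138.3, 95.9]
orientation: [[0.025, 1.0, 0.002], [1.0, -0.025, 0.001], [0.001, 0.002, -1.0]]
force: [-0.4, 0.8, -0.5]
width: 0.429
gripper_force: 30.5
clock: 35.6
ee_pos: [503.0, -38.6, 93.7]
orientation: [[0.024, 1.0, -0.002], [1.0, -0.024, 0.0], [0.0, -0.002, -1.0]]
force: [0.6, 0.1, -1.2]
width: 0.433
gripper_force: 30.5
clock: 36.02
ee_pos: [504.0, -37.0, 58.8]
orientation: [[0.024, 1.0, -0.003], [1.0, -0.024, 0.0], [0.0, -0.003, -1.0]]
force: [0.2, -0.5, -0.5]
width: 0.431
gripper_force: 30.5
```

```bash
python3 -m crank '[[[0,0,0.008,0,0,0],[0,0,0,0,0,0],[0,0,0,0,0,0]]]'
python3 -m crank '[[[0,0,0.003,0,0,0],[0,0,0,0,0,0],[0,0,0,0,0,0]]]'
python3 -m crank '[[[0,0,0.0015,0,0,0],[0,0,0,0,0,0],[0,0,0,0,0,0]]]'
```

```text
clock: 36.27
ee_pos: [504.9, -37.0, 51.7]
orientation: [[0.024, 1.0, -0.0], [1.0, -0.024, 0.0], [0.0, -0.0, -1.0]]
force: [0.4, 0.2, -0.7]
width: 0.432
gripper_force: 30.5
clock: 36.52
ee_pos: [505.0, -37.4, 48.9]
orientation: [[0.025, 1.0, 0.0], [1.0, -0.025, 0.0], [0.0, 0.0, -1.0]]
force: [0.8, -0.5, -0.7]
width: 0.431
gripper_force: 30.5
clock: 36.77
ee_pos: [504.9, -37.5, 47.3]
orientation: [[0.025, 1.0, 0.0], [1.0, -0.025, -0.0], [-0.0, 0.0, -1.0]]
force: [-0.4, 0.2, -0.1]
width: 0.431
gripper_force: 30.5
```

```bash
python3 -m crank '[[[0,0,0.001,0,0,0],[0,0,0,0,0,0],[0,0,0,0,0,0]]]'
python3 -m crank '[[[0,0,0.001,0,0,0],[0,0,0,0,0,0],[0,0,0,0,0,0]]]'
```

```text
clock: 37.02
ee_pos: [505.1, -37.5, 46.5]
orientation: [[0.025, 1.0, 0.0], [1.0, -0.025, -0.0], [-0.0, 0.0, -1.0]]
force: [-0.7, -0.1, 2.8]
width: 0.433
gripper_force: 30.8
clock: 37.27
ee_pos: [505.1, -37.6, 46.4]
orientation: [[0.025, 1.0, 0.0], [1.0, -0.025, -0.0], [-0.0, 0.0, -1.0]]
force: [-3.9, -0.9, 15.1]
width: 0.43
gripper_force: 32.0
```

```bash
python3 -m crank '[[[0,0,-0.002,0,0,0],[0,0,0,0,0,0],[0,0,0,0,0,0],[0,0,0,0,0,0],[0,0,-0.02,0,0,0]]]' 0.85
python3 -m crank '[[[0,0,-0.04,0,0,0],[0,0,-0.04,0,0,0],[0,0,-0.04,0,0,0],[0,0,-0.04,0,0,0],[0,0,0,0,0,0]]]'
python3 -m crank '[[[-0.022,-0.002,0,0,0,0],[-0.0225,-0.003,0,0,0,0],[0,0,0,0,0,0],[0,0,0,0,0,0],[0,0,0,0,0,0]]]' 1
python3 - <<'E'
from loc import *
m,im,d=grab('wrist');P1=cloud(m,d);cv2.imwrite('pics/w4.png',im)
for P in(np.load('w1.npz')['P'],P1):
    print('glue',circ(P,98,116,(480,525,-60,-15)),'pot',circ(P,52,62,(470,530,-110,-58)),'drop',circ(P,82,98,(470,520,-150,-105)),'db',circ(P,40,76,(470,530,-160,-107)))
E
```

```text
clock: 37.68
ee_pos: [502.6, -37.2, 64.8]
orientation: [[0.025, 1.0, -0.006], [1.0, -0.025, 0.001], [0.0, -0.006, -1.0]]
force: [-0.5, -0.2, 0.1]
width: 0.852
gripper_force: 0.0
clock: 38.1
ee_pos: [509.2, -37.8, 234.6]
orientation: [[0.025, 1.0, 0.012], [1.0, -0.025, -0.001], [-0.001, 0.012, -1.0]]
force: [1.4, -0.1, 0.6]
width: 0.849
gripper_force: 0.0
clock: 38.52
ee_pos: [498.7, -81.5, 226.9]
orientation: [[0.026, 1.0, -0.001], [1.0, -0.026, 0.0], [0.0, -0.001, -1.0]]
force: [-0.2, 0.2, -0.2]
width: 0.998
gripper_force: 0.0
glue (80, array([507.6, -37.6], dtype=float32), array([6.7, 7.3], dtype=float32), np.float64(106.3)) pot (1534, array([506.6, -83.5], dtype=float32), array([40. , 40.1], dtype=float32), np.float64(55.8)) drop (111, array([ 500.9, -132.5], dtype=float32), array([12.2, 12.7], dtype=float32), np.float64(83.0)) db (689, array([ 501.2, -129.3], dtype=float32), array([31.3, 25.8], dtype=float32), np.float64(63.5))
glue (84, array([504.9, -37.4], dtype=float32), array([8.5, 7.2], dtype=float32), np.float64(105.2)) pot (1569, array([504.4, -83.5], dtype=float32), array([39.6, 40.1], dtype=float32), np.float64(55.8)) drop (116, array([ 500.7, -133.2], dtype=float32), array([12.4, 12.6], dtype=float32), np.float64(83.3)) db (713, array([ 501., -130.], dtype=float32), array([31.2, 26.1], dtype=float32), np.float64(63.5))
```

View pics/w4.png

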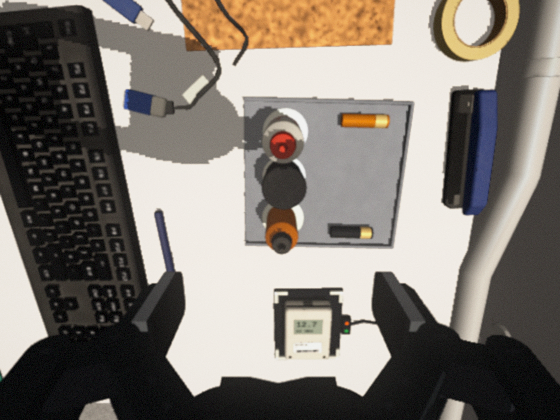

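All three vessels stand in the tray within 3 mm of their starting spots: glue (284,145), pot (284,184), dropper (281,240). The logger is in the dock (308,330) and the batteries are unmoved.

```bash
python3 -c "
from bench import arm
print(arm.finish_job())"
```

```text
the job is handed in; nothing more can be done
None
```

The job is handed in, with no verdict returned: the last wrist view showed the logger flat in the dock inside its lips, the glue bottle, dropper bottle and pot upright within about 3 mm of where each started, and the batteries where they lay.

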